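Unlock and draw the jig pin, hang it on its fork

ROBOT

A 7-joint arm with a two-finger parallel gripper is mounted at the origin on the work surface. World frame = base frame: x ahead of the robot, y to its left, z up, the work surface at z = 0. Lengths are in m, angles in rad, forces in N, time in s.
With the tool pointing down it reaches from about 0.425 to 0.875 m from the base axis. Payload 9.9 kg.
Tool frame: the origin (TCP) lies between the finger pads; the fingertips stand 14 mm ahead of it and the grasp point (between the pads) lies 5 mm behind it; z points along the fingers, x is the direction in which the jaws open and shut, and the axes are right-handed (so a half turn about z gives the same grasp; the last joint's range is limited). The gripper opens to 85 mm and grips with 20 to 120 N. Pads are 22 mm wide; open, the fingers measure 114 mm over their backs; the gripper's body (76 mm by 85 mm) begins 54 mm behind the grasp point. The pads swing forward as they close: fully open they stand 13 mm farther back than shut.
Start: joints at [-1.367, 0.576, 0.025, 1.437, -0.015, 1.129, -0.057], TCP at [0.192, 0.647, 0.245] pointing down, gripper open.
Joint ranges: [-2.76, 2.76], [-0.34, 2.15], [-1.52, 1.57], [0.19, 2.46], [-1.09, 4.23], [0.17, 1.99], [-2.82, 2.82]. Speed limits (rad/s): [2.22, 2.22, 3.01, 3.01, 3.14, 3.14, 3.14].

INTERFACE

Orientations are given as a 3x3 rotation matrix whose columns are the frame's x, y, z axes.
In Python, from cell import * gives the robot as it stands. The module is installed in compiled form; this text tells all that it offers.
- The arm moves only by the tool step_arm, never from a script. Its argument "motion" is a list of rows, each an object of numbers: "x", "y", "z": the shift along the world's x, y, z as a fraction of full scale; "rx", "ry", "rz": the turn, a rotation vector about the world's x, y, z as a fraction of full scale; "hand": the closure, from -1 (fully open) to 1 (shut), so that 0 is half open. A call has 1 to 10 rows; each row shifts and turns the commanded pose from where the row before left it; what a row does not reach is not made up. Full scale, the value 1, is 30 cm for a shift and pi rad for a turn. A row lasts 1/8 s, in which the tool goes at most 62.5 mm and 10.7 degrees, less where a joint would pass 70% of its speed; a pose out of reach is approached as far as the arm can. A call with a number of a shift or a turn outside -1 to 1 is refused whole. A call with a gripper value outside its range is refused whole. The fingers move at their own pace and stop on an object; "force" is the grip in N (left out, the last holds). Time passes only in rows, so rows that do not move let the fingers close. It gives the time, the measured TCP pose, the force and the opening at its end, in the units of the state.
- state(): the state, without advancing time (a new reading comes with each control period).
- snapshot(name): name is "side" or "top" or "wrist"; returns a dict with "image" (480x640x3 uint8, blue, green, red), "fx", "fy", "cx", "cy" (pixels), "world_from_camera" (4x4, takes a point from camera to world coordinates); the wrist camera has in their place "T_tool_cam" (4x4, takes a point from camera to tool coordinates, whose origin is the TCP and whose axes are the tool frame's). Camera axes: x right, y up, looking along -z (the intrinsics and any distortion apply to the point x, -y, -z); pixel columns grow to the right and rows downward; lengths in m; the calibration is good to about 2 mm. A picture is of the moment at which its call begins: read the wrist's pose just before it. There is no depth.
- finish_job(): hands the job in, once; it reports no verdict.
Trained networks look in the newest picture that a camera, given by its name, has taken for a name from the list of things; names that differ only in an ending like _2 or _b are one class to them, and where a whole thing is asked for, a point or a joint stands for the part that bears it (a point fixed in the world has none). Each returns a list of dicts, best first, with "confidence" (0 to 1); they miss things now and then, are a little off and sometimes report something else, mostly with a low value. They report only what shows in the picture. A call takes as long as a camera call. They do not tell look-alikes from the thing itself.
- spot_in(target, camera): "at" ([row, column] in pixels, amid what is visible of it).
- outline_of(target, camera): "pixels" (480x640 bool, what is visible of it) and "at" ([row, column] in pixels, amid what is visible of it).
The state is a dict: "time_s": time; "joint_positions": joint angles; "qvel": joint speeds; "joint_efforts": joint torques, N m; "position": TCP position; "orientation": TCP orientation; "ft_force": force on the tool from outside, world axes, zero at the start; "ft_torque": the same for the moment, N m; "width": finger opening in m.
Only numpy, scipy, OpenCV 4.12 (cv2) and the standard library are available. Lean on these libraries where they do the work, as an engineer would, in place of code of your own. Each camera call takes 0.05 s, during which the arm holds its last target. There are 200 camera calls.

TASK

The sheets in the jig are done: free the T-handled locking pin by feel (pull on it lightly and turn it clockwise until it gives), draw it straight out of its leaning sleeve without forcing it, and hang it upright by its collar in the fork of the rest, lowering it onto the prongs in the grip before letting go. Leave the brush, the tray and the tin where they are.

Things in the scene. Friction and masses are not known exactly. Their poses are not given: they have to be found in the camera images.
- sleeve: Fixed round aluminium sleeve, 106 mm long, 56 mm outside, in the jig. Origin: centre of its mouth, 125 mm up; z points out of the mouth along the bore. The bore leans 20 degrees from vertical, roughly towards the robot. The bore is 30 mm wide in its top 12 mm (1 mm of play all round the pin) and 38 mm below: the pin's lower land catches under this lip if drawn askew.
- key (a point): Hidden point on the sleeve's axis, 71 mm below the mouth: middle of a 10 mm thick key plate that cannot turn. Its slot, 13 mm wide, passes the pin's foot only when the crossbar lies along it within 0.1 rad. The slot's direction is not visible or measured: 0.35 to 1.3 rad clockwise, looking down on the handle, from the crossbar's start. Until then the pin pulls out only 4 mm.
- pin_bar (a point): Centre of the black crossbar (T handle) of the loose steel locking pin (about 0.45 kg). Axes are the pin's: z along the shaft, up out of the handle; y along the crossbar. Flat-sided bar 90 mm long (y), 16 mm wide (x: grip across this), 22 mm high (z), its centre 41 mm above the collar's underside, on a stem 18 mm in diameter.
- pin_collar (a point): Centre of the underside of the pin's collar (disc 56 mm in diameter, 7 mm thick), axes as pin_bar; at first on the sleeve's mouth. Below it: 28 mm thick to 25 mm, 16 mm waist to 48 mm, 28 mm lower land (top edge bevelled 1.5 mm) to 60 mm, 10 mm neck, and at 80 to 92 mm a flat foot, 24 mm along y, 10 mm wide. It is out after 92 mm of travel.
- pin: The locking pin as a whole: origin and axes as pin_collar.
- jig: The fixed steel jig that carries the sleeve and clamps some sheet offcuts (165 x 130 mm base). Origin on the table straight under the centre of the sleeve's mouth, z up; the mouth leans to its -x.
- rest: Fixed stand with a level fork. Origin on the table under the middle of the fork, z up. Two prongs along x from -42 mm (open end) to +42 mm, 36 mm apart, each 14 mm wide, tops 150 mm above the table; behind them a green post (x 42 to 68 mm, 64 mm wide), as high. The shaft hangs between the prongs near the middle, the collar's underside on their tops.
- brush: Bystander: flat brush 200 mm long with a green handle, lying on the table along its x.
- tray: Bystander: open red plastic tray 130 x 190 x 35 mm.
- tin: Bystander: steel can 76 mm in diameter, 100 mm tall.
Not all that is in view belongs to the job. What is shaped like the pin but purple is not meant.

How it is judged:
On the way, in this order (a step that is already met when the one before it is completed fails the run):
1. The pin is unlocked and half drawn, still in line with the sleeve (z of pin_collar in the frame of sleeve between 0.03 and 0.058 m and angle between the z axis of pin_collar and the z axis of sleeve, either way round below 0.12 rad), for 0.02 s.
2. The pin is drawn clear of the sleeve (distance between pin_collar and sleeve above 0.093 m), for 0.1 s.
3. The pin is lowered onto the prongs while still in the grip (z of pin_collar in the frame of rest between 0.144 and 0.156 m and x of pin_collar in the frame of rest between -0.04 and 0.035 m and y of pin_collar in the frame of rest between -0.01 and 0.01 m and angle between pin_collar's own z axis and vertical below 0.12 rad and contact force between the fingers and pin above 1 N), for 0.05 s.
At the end, for the whole second after the job is handed in: The pin hangs still and upright (within 0.12 rad) in the fork: the underside of its collar is at the height of the prongs' tops (-5 to +4 mm), within 10 mm of the fork's centre line and between 40 mm before and 35 mm behind its middle. It has been let go (z of pin_collar in the frame of rest between 0.145 and 0.154 m and x of pin_collar in the frame of rest between -0.04 and 0.035 m and y of pin_collar in the frame of rest between -0.01 and 0.01 m and angle between pin_collar's own z axis and vertical below 0.12 rad and linear speed of pin below 0.02 m/s and angular speed of pin below 0.2 rad/s); the robot touches nothing.
It fails at once if The pin is forced against its lock or jammed in the sleeve (over 90 N of contact between pin and jig) (contact force between pin and jig above 90 N).
It fails at once if The brush is moved by more than 30 mm (distance of brush from where it was at the start of the episode above 0.03 m).
It fails at once if The tray is moved by more than 30 mm (distance of tray from where it was at the start of the episode above 0.03 m).
It fails at once if The tin is moved by more than 30 mm (distance of tin from where it was at the start of the episode above 0.03 m).
It also fails if it takes over 58 s, if anything falls off the work surface, if the arm or the gripper's body presses on something with over 40 N, if the wrist force passes 120 N, or if a joint passes its speed limit or range.

## Working session

There is one attempt and no reset: what is moved stays moved. The work goes in short steps, Python scripts to look and compute and a tool call to move; the robot and the scene stay as the last step left them, time stands still between calls to the robot, and variables do not carry over. Pictures are saved under pics/ and viewed, about 8 in all and at most 12, crops included, and the job is handed in when it is done.

Besides the shell and the picture viewer there is one more tool, called after "Request:" as name(argument=value, ...) on one line, values as JSON. step_arm: Moves the arm, as the interface text tells. Its arguments: {"type":"object","properties":{"motion":{"type":"array","items":{"type":"object","properties":{"x":{"type":"number","minimum":-1,"maximum":1},"y":{"type":"number","minimum":-1,"maximum":1},"z":{"type":"number","minimum":-1,"maximum":1},"rx":{"type":"number","minimum":-1,"maximum":1},"ry":{"type":"number","minimum":-1,"maximum":1},"rz":{"type":"number","minimum":-1,"maximum":1},"hand":{"type":"number"}}}},"force":{"type":"number"}},"required":["motion"]}

```bash
mkdir -p pics; cat > h.py <<'E'
from cell import *
import numpy as np, cv2
def ray(s,px,T=None):
    T=np.array(s["world_from_camera"]) if T is None else T
    r,c=px; d=np.array([(c-s["cx"])/s["fx"],-(r-s["cy"])/s["fy"],-1.])
    d=T[:3,:3]@d; return T[:3,3],d/np.linalg.norm(d)
def tri(rays):
    A=np.zeros((3,3));b=np.zeros(3)
    for o,d in rays:
        P=np.eye(3)-np.outer(d,d);A+=P;b+=P@o
    x=np.linalg.solve(A,b); return x,[np.linalg.norm((np.eye(3)-np.outer(d,d))@(x-o)) for o,d in rays]
def atz(o,d,z): return o+d*(z-o[2])/d[2]
def proj(s,p,T=None):
    T=np.array(s["world_from_camera"]) if T is None else T
    q=np.linalg.inv(T)@np.append(p,1); return np.array([s["cy"]-s["fy"]*q[1]/-q[2], s["cx"]+s["fx"]*q[0]/-q[2]])
def wristT(s,st):
    T=np.eye(4);T[:3,:3]=np.array(st["orientation"]);T[:3,3]=st["position"]; return T@np.array(s["T_tool_cam"])
E
python3 - <<'E'
from h import *
S={}
print(state())
for n in("side","top"):
    s=snapshot(n);S[n]=s;cv2.imwrite(f"pics/{n}0.png",s["image"])
    print(n,s["fx"],s["fy"],s["cx"],s["cy"],np.round(s["world_from_camera"],3).tolist(),[k for k in s])
    for t in("pin","pin_bar","pin_collar","sleeve","jig","rest","brush","tray","tin"):
        print(t,[(np.round(q["at"]).tolist(),round(q["confidence"],2)) for q in spot_in(t,n)])
E
```

```text
{'time_s': 0.0, 'joint_positions': array([-1.3668362 ,  0.57651654,  0.02484492,  1.437915  , -0.01499319,
        1.12898197, -0.05650183]), 'qvel': array([-0.00051428,  0.00166117,  0.0015523 , -0.00128494,  0.00043973,
        0.00069429,  0.0005575 ]), 'joint_efforts': array([ 1.01410892e-04, -7.65754795e+01,  2.25029781e+00, -2.85955882e+01,
        1.52386492e-02,  1.30206064e-02,  8.38001199e-06]), 'position': array([0.19144304, 0.64683682, 0.24445066]), 'orientation': array([[ 2.83771883e-01,  9.58891744e-01, -3.75700876e-04],
       [ 9.58890426e-01, -2.83772116e-01, -1.59251415e-03],
       [-1.63366211e-03,  9.16547669e-05, -9.99998661e-01]]), 'ft_force': array([ 0.35415611, -0.16628814, -0.86876017]), 'ft_torque': array([-0.01933091, -0.03491142,  0.02971825]), 'width': 0.08533658111090787}
side 577.1539765298529 577.1539765298529 317.35249717109815 234.39969913140115 [[-0.983, 0.146, -0.116, 0.416], [-0.185, -0.708, 0.681, 0.851], [0.017, 0.691, 0.723, 1.03], [0.0, 0.0, 0.0, 1.0]] ['image', 'fx', 'fy', 'cx', 'cy', 'world_from_camera']
pin [([374.0, 380.0], 0.9), ([290.0,
[... 282 characters left out ...]
4.0, 234.0], 0.92)]
tray [([446.0, 271.0], 0.65)]
tin [([134.0, 334.0], 0.98)]
top 592.0492403214217 592.0492403214217 315.0665114086367 238.0026713424159 [[-0.043, 0.974, -0.224, 0.229], [-0.999, -0.042, 0.011, 0.013], [0.001, 0.225, 0.974, 1.696], [0.0, 0.0, 0.0, 1.0]] ['image', 'fx', 'fy', 'cx', 'cy', 'world_from_camera']
pin [([320.0, 226.0], 0.81), ([238.0, 251.0], 0.68)]
pin_bar [([322.0, 225.0], 0.57), ([238.0, 250.0], 0.56)]
pin_collar [([320.0, 229.0], 0.89), ([241.0, 252.0], 0.86)]
sleeve [([199.0, 304.0], 0.54)]
jig [([239.0, 264.0], 0.63), ([269.0, 150.0], 0.49)]
rest [([244.0, 362.0], 0.93)]
brush [([202.0, 303.0], 0.55)]
tray [([271.0, 152.0], 0.7)]
tin [([236.0, 470.0], 0.68)]
```

```bash
python3 - <<'E'
from h import *
a=cv2.imread("pics/side0.png")[90:480,150:450];b=cv2.imread("pics/top0.png")[150:390,100:400]
cv2.imwrite("pics/c0.png",cv2.resize(a,None,fx=2,fy=1.5) if 0 else cv2.resize(cv2.imread("pics/side0.png")[180:480,130:530],None,fx=2,fy=2,interpolation=cv2.INTER_CUBIC))
cv2.imwrite("pics/c1.png",cv2.resize(cv2.imread("pics/top0.png")[160:360,180:440],None,fx=3,fy=3,interpolation=cv2.INTER_CUBIC))
E
```

```text
(no output)
```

View pics/c0.png

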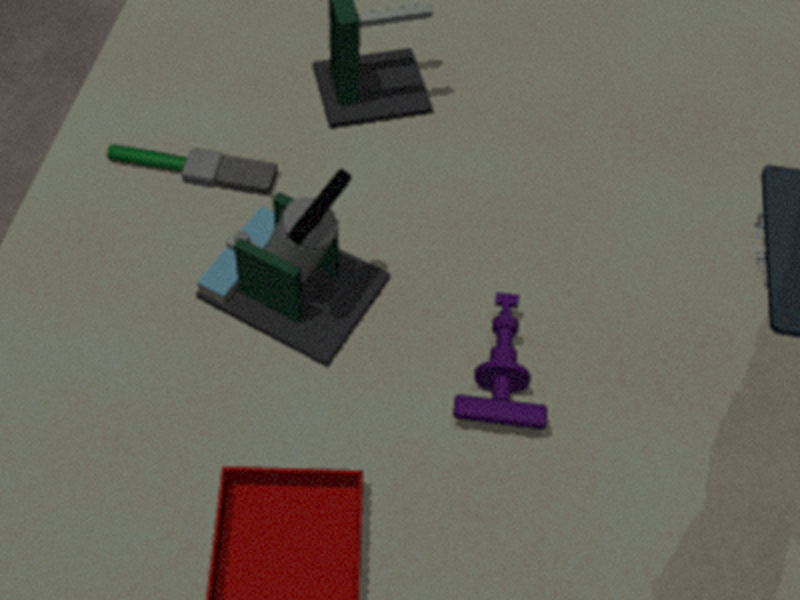

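View pics/c1.png

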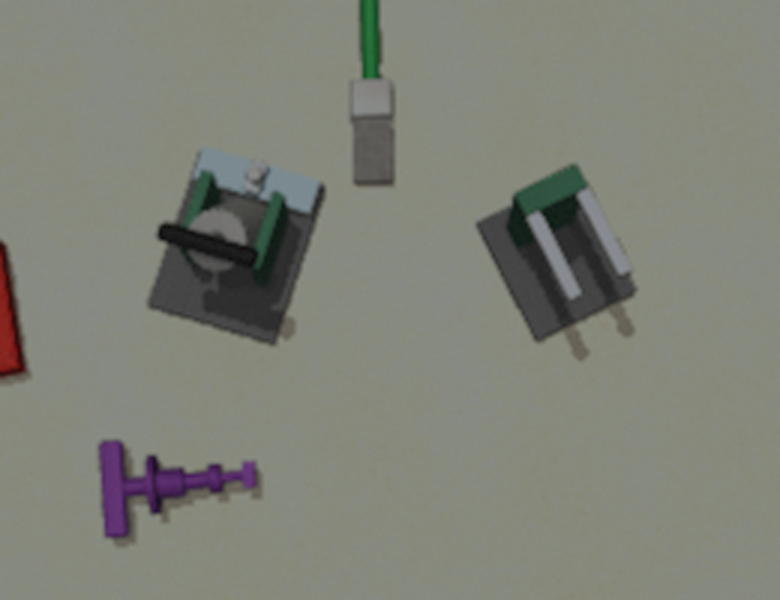

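```bash
python3 - <<'E'
from h import *
t=snapshot("top");s=snapshot("side")
A,ea=tri([ray(t,(237,233.3)),ray(s,(299,276.5))]);B,eb=tri([ray(t,(245.7,265.3)),ray(s,(267,302.5))])
print("bar ends",A,ea,B,eb,np.linalg.norm(A-B),(A+B)/2)
f=lambda x,y:(160+y/3,180+x/3)
for n,p,z in [("base tl",(200,150),.01),("bl",(150,305),.01),("br",(275,343),.01),("tr",(323,185),.01)]: print(n,atz(*ray(t,f(*p)),z))
# rest: prongs
for n,p in [("p1 tip",(573,298)),("p1 root",(533,213)),("p2 tip",(622,273)),("p2 root",(585,193)),("post l",(515,200)),("post r",(577,167))]: print(n,atz(*ray(t,f(*p)),.15))
for n in("tray","tin","brush"):
  print(n,[atz(*ray(t,q["at"]),.02).round(3) for q in spot_in(n,"top")][:1])
E
```

```text
bar ends [0.59636332 0.21290739 0.16152501] [np.float64(0.0021818695501112737), np.float64(0.0021818695501114606)] [0.56614711 0.12817323 0.16474433] [np.float64(4.57423772426774e-05), np.float64(4.574237724254701e-05)] 0.09001811676552285 [0.58125522 0.17054031 0.16313467]
base tl [0.71045103 0.1922477  0.01      ]
bl [0.55724605 0.24309261 0.01      ]
br [0.51498804 0.12353947 0.01      ]
tr [0.66970861 0.07237812 0.01      ]
p1 tip [ 0.52029255 -0.15054167  0.15      ]
p1 root [ 0.59918908 -0.11970028  0.15      ]
p2 tip [ 0.54101445 -0.19552114  0.15      ]
p2 root [ 0.61565758 -0.16746633  0.15      ]
post l [ 0.61186353 -0.10426812  0.15      ]
post r [ 0.64009806 -0.16184745  0.15      ]
tray [array([0.542, 0.472, 0.02 ])]
tin [array([ 0.61 , -0.459,  0.02 ])]
brush [array([0.744, 0.018, 0.02 ])]
```

```bash
cat >> h.py <<'E'
from scipy.spatial.transform import Rotation as Ro
def frame(yaw,lean):
    "pin frame: x yawed, leaning by lean towards -x"
    return Ro.from_euler('z',yaw).as_matrix()@Ro.from_euler('y',-lean).as_matrix()
FL=np.diag([1.,-1,-1])
def go(p,R,n):
    st=state();w=Ro.from_matrix(R@np.array(st["orientation"]).T).as_rotvec();d=np.array(p)-st["position"]
    print("per row shift",np.round(d/.3/n,4),"turn",np.round(w/np.pi/n,4),"dist",np.linalg.norm(d).round(4),"deg",np.degrees(np.linalg.norm(w)).round(2))
E
python3 - <<'E'
from h import *
P=frame(np.radians(-18.5),np.radians(20));c=np.array([.581,.1705,.1635])
print(P); go(c+.13*P[:,2],P@FL,12)
E
```

```text
[[ 0.89113274  0.31730466 -0.32434579]
 [-0.29816884  0.94832366  0.10852458]
 [ 0.34202014  0.          0.93969262]]
per row shift [ 0.0965 -0.1285  0.0112] turn [ 0.0048 -0.0092 -0.0421] dist 0.5799 deg 93.68
```

Request:
step_arm(motion=[{"x": 0.0965, "y": -0.1285, "z": 0.0112, "rx": 0.0048, "ry": -0.0092, "rz": -0.0421, "hand": -1}, {"x": 0.0965, "y": -0.1285, "z": 0.0112, "rx": 0.0048, "ry": -0.0092, "rz": -0.0421, "hand": -1}, {"x": 0.0965, "y": -0.1285, "z": 0.0112, "rx": 0.0048, "ry": -0.0092, "rz": -0.0421, "hand": -1}, {"x": 0.0965, "y": -0.1285, "z": 0.0112, "rx": 0.0048, "ry": -0.0092, "rz": -0.0421, "hand": -1}, {"x": 0.0965, "y": -0.1285, "z": 0.0112, "rx": 0.0048, "ry": -0.0092, "rz": -0.0421, "hand": -1}, {"x": 0.0965, "y": -0.1285, "z": 0.0112, "rx": 0.0048, "ry": -0.0092, "rz": -0.0421, "hand": -1}, {"x": 0.0965, "y": -0.1285, "z": 0.0112, "rx": 0.0048, "ry": -0.0092, "rz": -0.0421, "hand": -1}, {"x": 0.0965, "y": -0.1285, "z": 0.0112, "rx": 0.0048, "ry": -0.0092, "rz": -0.0421, "hand": -1}, {"x": 0.0965, "y": -0.1285, "z": 0.0112, "rx": 0.0048, "ry": -0.0092, "rz": -0.0421, "hand": -1}, {"x": 0.0965, "y": -0.1285, "z": 0.0112, "rx": 0.0048, "ry": -0.0092, "rz": -0.0421, "hand": -1}])

```text
time_s: 2.5
position: [0.4818, 0.2605, 0.2793]
orientation: [[0.954, -0.061, 0.294], [-0.046, -0.997, -0.055], [0.296, 0.039, -0.954]]
ft_force: [0.7, 0.1, 0.1]
width: 0.0858
```

Request:
step_arm(motion=[{"x": 0.0965, "y": -0.1285, "z": 0.0112, "rx": 0.0048, "ry": -0.0092, "rz": -0.0421, "hand": -1}, {"x": 0.0965, "y": -0.1285, "z": 0.0112, "rx": 0.0048, "ry": -0.0092, "rz": -0.0421, "hand": -1}, {"hand": -1}, {"hand": -1}])

```text
schema error: expected keys x, y, z, rx, ry, rz, hand
```

```bash
python3 - <<'E'
from h import *
st=state();w=snapshot("wrist");T=wristT(w,st);cv2.imwrite("pics/w1.png",w["image"])
print(st["joint_positions"].round(2),st["ft_force"].round(2))
P=frame(np.radians(-18.5),np.radians(20));c=np.array([.581,.1705,.1635])
go(c+.13*P[:,2],P@FL,1)
for t in("pin_bar","pin_collar","sleeve"): print(t,[(np.round(q["at"]),round(q["confidence"],2)) for q in spot_in(t,"wrist")])
for y in(-.045,0,.045): print("bar expect",proj(w,c+P[:,1]*y+.011*P[:,2],T).round(1))
E
```

```text
[-1.16  0.29  0.57  1.94  0.1   0.75 -0.75] [0.75 0.1  0.15]
per row shift [ 0.1798 -0.2338  0.0184] turn [ 0.0096 -0.0165 -0.0791] dist 0.0886 deg 14.65
pin_bar [(array([296., 387.]), 0.95), (array([211., 163.]), 0.89)]
pin_collar [(array([209., 165.]), 0.79), (array([298., 388.]), 0.68)]
sleeve [(array([261., 370.]), 0.63)]
bar expect [357.3 378.3]
bar expect [314.5 394.1]
bar expect [267.9 411.3]
```

View pics/w1.png

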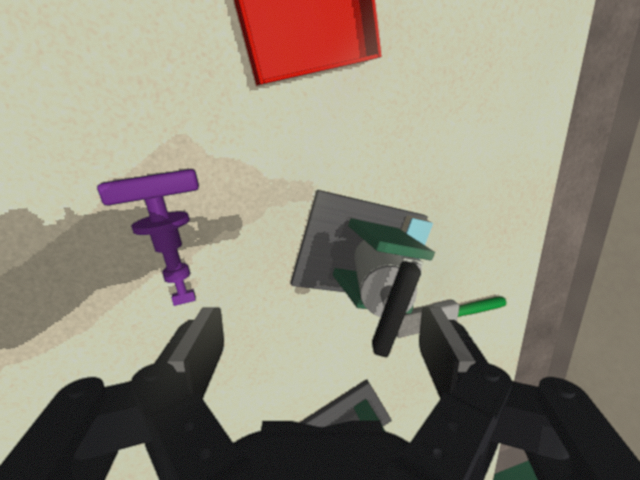

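Request:
step_arm(motion=[{"x": 0.09, "y": -0.117, "z": 0.009, "rx": 0.0048, "ry": -0.0083, "rz": -0.0395, "hand": -1}, {"x": 0.09, "y": -0.117, "z": 0.009, "rx": 0.0048, "ry": -0.0083, "rz": -0.0395, "hand": -1}, {"x": 0, "y": 0, "z": 0, "rx": 0, "ry": 0, "rz": 0, "hand": -1}, {"x": 0, "y": 0, "z": 0, "rx": 0, "ry": 0, "rz": 0, "hand": -1}])

```text
time_s: 3.2
position: [0.5344, 0.1931, 0.284]
orientation: [[0.899, -0.298, 0.322], [-0.28, -0.955, -0.102], [0.338, 0.001, -0.941]]
ft_force: [1.1, -0.2, -1.0]
width: 0.0853
```

```bash
python3 - <<'E'
from h import *
st=state();w=snapshot("wrist");T=wristT(w,st)
print(st["joint_positions"].round(2),st["ft_force"].round(2))
P=frame(np.radians(-18.5),np.radians(20));c=np.array([.581,.1705,.1635])
go(c+.13*P[:,2],P@FL,1)
im=w["image"].copy()
o=outline_of("pin_bar","wrist")
for q in o: print(np.round(q["at"]),q["confidence"],q["pixels"].sum())
dark=((im.max(2)<45)&(np.indices(im.shape[:2])[0]<330)).astype(np.uint8)
n,l,s_,ce=cv2.connectedComponentsWithStats(dark)
for i in range(1,n):
    if s_[i,4]>300: print(s_[i],ce[i],cv2.minAreaRect(np.argwhere(l==i)[:,::-1].astype(np.float32)))
for y in(-.045,0,.045): print("bar expect",proj(w,c+P[:,1]*y+.011*P[:,2],T).round(1))
for y in(-.045,0,.045):
    r,k=proj(w,c+P[:,1]*y+.011*P[:,2],T); cv2.circle(im,(int(k),int(r)),2,(0,0,255),-1)
for a in np.linspace(0,6.28,40):
    m=c-.034*P[:,2]+.028*(np.cos(a)*P[:,0]+np.sin(a)*P[:,1]); r,k=proj(w,m,T); cv2.circle(im,(int(k),int(r)),1,(0,255,0),-1)
cv2.imwrite("pics/w2.png",cv2.resize(im[100:400,150:550],None,fx=2,fy=2))
E
```

```text
[-1.08  0.32  0.65  1.92  0.07  0.72 -0.82] [ 1.15 -0.17 -0.96]
per row shift [ 0.0151 -0.0291  0.0056] turn [-0.     -0.0015 -0.0066] dist 0.01 deg 1.22
[197.  72.] 0.87 6527
[229. 333.] 0.59 4112
[ 322  182   23  111 1803] [331.80532446 239.64337216] ((331.86773681640625, 237.11672973632812), (19.337270736694336, 110.40956115722656), 3.5763344764709473)
bar expect [295.8 328.2]
bar expect [243.3 329.8]
bar expect [184.7 331.6]
```

View pics/w2.png

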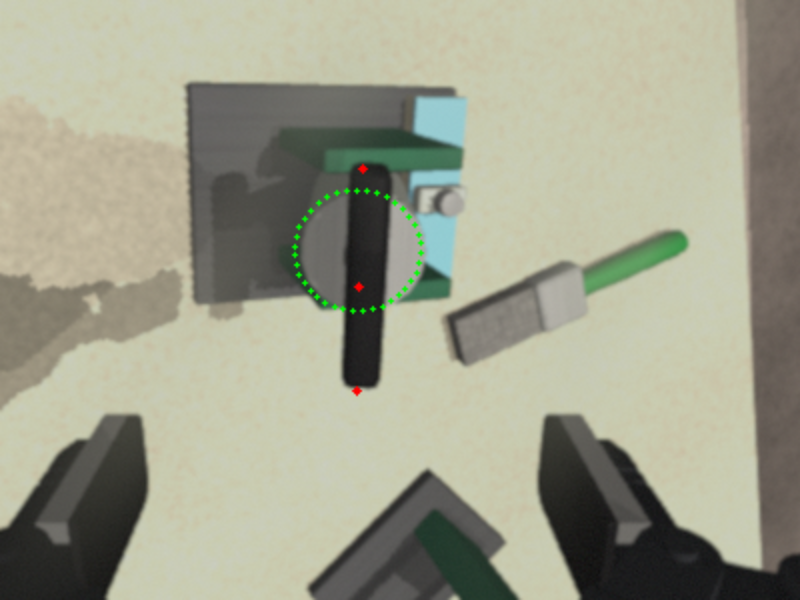

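```bash
cat >> h.py <<'E'
AX=frame(np.radians(-18.4),np.radians(20))
def P0(a=0): return AX@Ro.from_euler('z',-np.radians(1.1)-a).as_matrix()
C=np.array([.5833,.1712,.1635])
E
python3 - <<'E'
from h import *
go(C-.005*AX[:,2],P0()@FL,5)
E
```

```text
per row shift [ 0.0337 -0.0151 -0.0835] turn [ 0.0004 -0.0004 -0.0024] dist 0.1369 deg 2.18
```

Request:
step_arm(force=20, motion=[{"x": 0.0337, "y": -0.0151, "z": -0.0835, "rx": 0.0004, "ry": -0.0004, "rz": -0.0024, "hand": -1}, {"x": 0.0337, "y": -0.0151, "z": -0.0835, "rx": 0.0004, "ry": -0.0004, "rz": -0.0024, "hand": -1}, {"x": 0.0337, "y": -0.0151, "z": -0.0835, "rx": 0.0004, "ry": -0.0004, "rz": -0.0024, "hand": -1}, {"x": 0.0337, "y": -0.0151, "z": -0.0835, "rx": 0.0004, "ry": -0.0004, "rz": -0.0024, "hand": -1}, {"x": 0.0337, "y": -0.0151, "z": -0.0835, "rx": 0.0004, "ry": -0.0004, "rz": -0.0024, "hand": -1}, {"x": 0, "y": 0, "z": 0, "rx": 0, "ry": 0, "rz": 0, "hand": -1}, {"x": 0, "y": 0, "z": 0, "rx": 0, "ry": 0, "rz": 0, "hand": -1}])

```text
time_s: 4.18
position: [0.5855, 0.1697, 0.1597]
orientation: [[0.884, -0.336, 0.325], [-0.318, -0.942, -0.109], [0.343, -0.007, -0.939]]
ft_force: [-0.5, 1.0, 1.3]
width: 0.0855
```

```bash
python3 - <<'E'
from h import *
st=state();go(C-.005*AX[:,2],P0()@FL,1);print(st["ft_force"],AX.T@st["ft_force"])
w=snapshot("wrist");im=w["image"];s=snapshot("side")["image"]
cv2.imwrite("pics/w3.png",np.hstack([cv2.resize(im[160:480,120:520],(400,320)),cv2.resize(s[200:360,220:420],(400,320))]))
E
```

```text
per row shift [-0.0019  0.0032 -0.003 ] turn [-0.0001  0.0002  0.0009] dist 0.0014 deg 0.18
[-0.48250763  0.96137236  1.31511908] [-0.26558718  0.7599201   1.49618632]
```

View pics/w3.png

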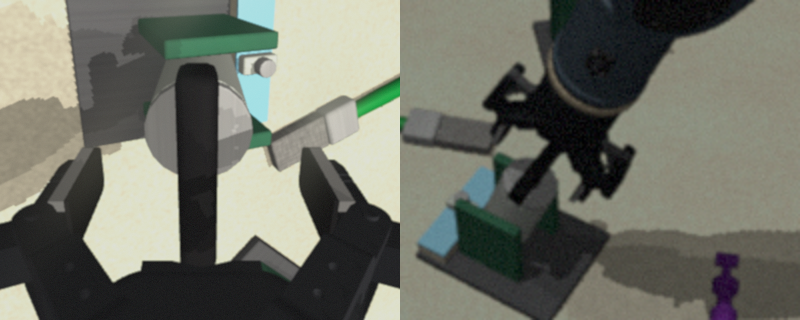

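Request:
step_arm(force=20, motion=[{"x": 0, "y": 0, "z": 0, "rx": 0, "ry": 0, "rz": 0, "hand": 1}, {"x": 0, "y": 0, "z": 0, "rx": 0, "ry": 0, "rz": 0, "hand": 1}, {"x": 0, "y": 0, "z": 0, "rx": 0, "ry": 0, "rz": 0, "hand": 1}, {"x": 0, "y": 0, "z": 0, "rx": 0, "ry": 0, "rz": 0, "hand": 1}, {"x": 0, "y": 0, "z": 0, "rx": 0, "ry": 0, "rz": 0, "hand": 1}, {"x": 0, "y": 0, "z": 0, "rx": 0, "ry": 0, "rz": 0, "hand": 1}])

```text
time_s: 5.03
position: [0.5852, 0.169, 0.159]
orientation: [[0.884, -0.337, 0.324], [-0.318, -0.942, -0.109], [0.342, -0.007, -0.94]]
ft_force: [-4.9, 1.8, 6.1]
width: 0.0168
```

```bash
cat >> h.py <<'E'
def rep():
    st=state();R=np.array(st["orientation"]);d=AX.T@(st["position"]-(C-.005*AX[:,2]))
    rel=Ro.from_matrix((P0()@FL).T@R).as_rotvec()
    print("t",st["time_s"],"w",st["width"],"pos in axis frame mm",(d*1e3).round(2),"force",(AX.T@st["ft_force"]).round(1),"torq",(AX.T@st["ft_torque"]).round(2),"rel rot",rel.round(3),"q",st["joint_positions"].round(2))
E
python3 -c "
from h import *
rep()"
```

```text
t 5.025 w 0.016768520539546066 pos in axis frame mm [ 0.76 -1.47 -0.08] force [-2.8  0.1  7.5] torq [-0.1   1.11 -0.03] rel rot [-0.001 -0.     0.004] q [-0.86  0.53  0.53  2.   -0.06  0.41 -0.72]
```

Request:
step_arm(force=60, motion=[{"x": 0, "y": 0, "z": 0, "rx": 0, "ry": 0, "rz": 0, "hand": 1}, {"x": -0.0032, "y": 0.0011, "z": 0.0094, "rx": 0, "ry": 0, "rz": 0, "hand": 1}, {"x": 0, "y": 0, "z": 0, "rx": 0, "ry": 0, "rz": 0, "hand": 1}, {"x": 0, "y": 0, "z": 0, "rx": 0, "ry": 0, "rz": 0, "hand": 1}])

```text
time_s: 5.52
position: [0.5843, 0.1692, 0.1615]
orientation: [[0.884, -0.337, 0.324], [-0.318, -0.942, -0.11], [0.342, -0.006, -0.94]]
ft_force: [-1.8, 0.4, -4.0]
width: 0.0151
```

```bash
python3 -c "
from h import *
rep()"
```

```text
t 5.525 w 0.015120523109523663 pos in axis frame mm [ 0.78 -1.61  2.55] force [-3.1 -0.2 -3.1] torq [ 0.01  1.17 -0.  ] rel rot [-0.002 -0.     0.004] q [-0.86  0.53  0.53  2.   -0.05  0.42 -0.72]
```

Request:
step_arm(motion=[{"x": 0, "y": 0, "z": 0, "rx": 0.0155, "ry": -0.0052, "rz": -0.0449, "hand": 1}, {"x": 0, "y": 0, "z": 0, "rx": 0.0155, "ry": -0.0052, "rz": -0.0449, "hand": 1}, {"x": -0.0022, "y": 0.0007, "z": 0.0063, "rx": 0, "ry": 0, "rz": 0, "hand": 1}, {"x": 0, "y": 0, "z": 0, "rx": 0, "ry": 0, "rz": 0, "hand": 1}, {"x": 0, "y": 0, "z": 0, "rx": 0, "ry": 0, "rz": 0, "hand": 1}])

```text
time_s: 6.15
position: [0.5834, 0.1694, 0.1631]
orientation: [[0.746, -0.582, 0.323], [-0.581, -0.806, -0.11], [0.325, -0.106, -0.94]]
ft_force: [1.2, 0.9, -15.2]
width: 0.0152
```

```bash
python3 -c "
from h import *
rep()"
```

```text
t 6.15 w 0.01515330102374479 pos in axis frame mm [ 0.52 -1.69  4.4 ] force [ -4.4   1.2 -14.6] torq [0.37 1.52 0.02] rel rot [-0.002 -0.     0.302] q [-0.91  0.54  0.61  2.   -0.17  0.42 -0.91]
```

Request:
step_arm(motion=[{"x": 0, "y": 0, "z": 0, "rx": 0.0103, "ry": -0.0034, "rz": -0.0299, "hand": 1}, {"x": 0, "y": 0, "z": 0, "rx": 0, "ry": 0, "rz": 0, "hand": 1}])

```text
time_s: 6.4
position: [0.5835, 0.1695, 0.1632]
orientation: [[0.684, -0.654, 0.323], [-0.659, -0.744, -0.11], [0.312, -0.138, -0.94]]
ft_force: [1.1, 2.7, -15.4]
width: 0.0151
```

Request:
step_arm(motion=[{"x": 0, "y": 0, "z": 0, "rx": 0.0103, "ry": -0.0034, "rz": -0.0299, "hand": 1}, {"x": 0, "y": 0, "z": 0, "rx": 0, "ry": 0, "rz": 0, "hand": 1}])

```text
time_s: 6.65
position: [0.5835, 0.1696, 0.1633]
orientation: [[0.617, -0.718, 0.323], [-0.729, -0.676, -0.11], [0.297, -0.168, -0.94]]
ft_force: [-0.0, 2.4, -16.2]
width: 0.0151
```

```bash
python3 -c "
from h import *
rep()"
```

```text
t 6.65 w 0.015071041833663024 pos in axis frame mm [ 0.54 -1.44  4.59] force [ -6.3   2.3 -15. ] torq [ 0.7   1.81 -0.01] rel rot [-0.002 -0.     0.501] q [-0.94  0.55  0.66  2.   -0.24  0.43 -1.04]
```

Request:
step_arm(motion=[{"x": -0.001, "y": 0.0003, "z": 0, "rx": 0.0103, "ry": -0.0034, "rz": -0.0299, "hand": 1}, {"x": 0, "y": 0, "z": 0, "rx": 0, "ry": 0, "rz": 0, "hand": 1}])

```text
time_s: 6.9
position: [0.5833, 0.1698, 0.1635]
orientation: [[0.543, -0.775, 0.323], [-0.792, -0.6, -0.11], [0.279, -0.196, -0.94]]
ft_force: [0.4, 2.5, -16.8]
width: 0.0153
```

Request:
step_arm(motion=[{"x": 0, "y": 0, "z": 0, "rx": 0.0103, "ry": -0.0034, "rz": -0.0299, "hand": 1}, {"x": 0, "y": 0, "z": 0, "rx": 0, "ry": 0, "rz": 0, "hand": 1}])

```text
time_s: 7.15
position: [0.5833, 0.17, 0.1638]
orientation: [[0.463, -0.825, 0.323], [-0.848, -0.519, -0.109], [0.257, -0.223, -0.94]]
ft_force: [-3.2, 4.0, -9.8]
width: 0.015
```

```bash
python3 -c "
from h import *
rep()"
```

```text
t 7.15 w 0.01500218505038501 pos in axis frame mm [ 0.51 -1.16  5.15] force [-7.4  2.8 -7.7] torq [ 0.7   2.31 -0.  ] rel rot [-0.002 -0.001  0.7  ] q [-0.97  0.57  0.71  2.   -0.32  0.44 -1.16]
```

Request:
step_arm(motion=[{"x": 0, "y": 0, "z": 0, "rx": 0.0052, "ry": -0.0017, "rz": -0.015, "hand": 1}, {"x": -0.0044, "y": 0.0025, "z": 0.0088, "rx": 0, "ry": 0, "rz": 0, "hand": 1}, {"x": 0, "y": 0, "z": 0, "rx": 0, "ry": 0, "rz": 0, "hand": 1}])

```text
time_s: 7.52
position: [0.5822, 0.1703, 0.1669]
orientation: [[0.42, -0.848, 0.323], [-0.873, -0.474, -0.109], [0.246, -0.237, -0.94]]
ft_force: [-5.8, 4.0, -2.8]
width: 0.0149
```

```bash
python3 -c "
from h import *
rep()"
```

```text
t 7.525 w 0.014948882119601315 pos in axis frame mm [ 0.47 -1.24  8.42] force [-7.3  1.9 -0.3] torq [0.23 2.29 0.03] rel rot [-0.002 -0.     0.751] q [-0.98  0.57  0.73  2.   -0.33  0.44 -1.2 ]
```

Request:
step_arm(motion=[{"x": -0.0054, "y": 0.0018, "z": 0.0121, "rx": 0, "ry": 0, "rz": 0, "hand": 1}, {"x": -0.0054, "y": 0.0018, "z": 0.0121, "rx": 0, "ry": 0, "rz": 0, "hand": 1}, {"x": 0, "y": 0, "z": 0, "rx": 0, "ry": 0, "rz": 0, "hand": 1}])

```text
time_s: 7.9
position: [0.5795, 0.1713, 0.1745]
orientation: [[0.418, -0.849, 0.324], [-0.875, -0.472, -0.109], [0.246, -0.238, -0.94]]
ft_force: [-2.6, 1.7, -4.3]
width: 0.0153
```

```bash
python3 -c "
from h import *
rep()"
```

```text
t 7.9 w 0.0152986479865189 pos in axis frame mm [ 0.36 -1.06 16.53] force [-4.3  0.8 -3. ] torq [0.21 1.6  0.04] rel rot [-0.001  0.001  0.754] q [-1.    0.56  0.75  2.   -0.33  0.46 -1.21]
```

Request:
step_arm(motion=[{"x": -0.0052, "y": 0.0017, "z": 0.014, "rx": 0, "ry": 0, "rz": 0, "hand": 1}, {"x": -0.0052, "y": 0.0017, "z": 0.014, "rx": 0, "ry": 0, "rz": 0, "hand": 1}, {"x": -0.0052, "y": 0.0017, "z": 0.014, "rx": 0, "ry": 0, "rz": 0, "hand": 1}, {"x": -0.0052, "y": 0.0017, "z": 0.014, "rx": 0, "ry": 0, "rz": 0, "hand": 1}, {"x": 0, "y": 0, "z": 0, "rx": 0, "ry": 0, "rz": 0, "hand": 1}])

```text
time_s: 8.52
position: [0.5732, 0.1734, 0.191]
orientation: [[0.417, -0.849, 0.324], [-0.875, -0.472, -0.109], [0.246, -0.238, -0.94]]
ft_force: [1.0, -0.2, -3.8]
width: 0.0151
```

```bash
python3 -c "
from h import *
rep()"
```

```text
t 8.525 w 0.015078565041509166 pos in axis frame mm [-0.31 -1.09 34.36] force [-0.4  0.1 -3.9] torq [-0.    0.75  0.05] rel rot [-0.001  0.     0.754] q [-1.04  0.53  0.78  1.99 -0.31  0.49 -1.23]
```

Request:
step_arm(motion=[{"x": -0.0032, "y": 0.0011, "z": 0.0094, "rx": 0, "ry": 0, "rz": 0, "hand": 1}, {"x": -0.0032, "y": 0.0011, "z": 0.0094, "rx": 0, "ry": 0, "rz": 0, "hand": 1}, {"x": 0, "y": 0, "z": 0, "rx": 0, "ry": 0, "rz": 0, "hand": 1}])

```text
time_s: 8.9
position: [0.5711, 0.1741, 0.1963]
orientation: [[0.417, -0.849, 0.324], [-0.875, -0.472, -0.109], [0.245, -0.238, -0.94]]
ft_force: [-0.5, 0.6, -4.9]
width: 0.0152
```

```bash
python3 -c "
from h import *
rep()"
```

```text
t 8.9 w 0.015214825160376469 pos in axis frame mm [-0.57 -1.07 40.11] force [-2.3  0.4 -4.4] torq [-0.01  0.7   0.01] rel rot [-0.002  0.     0.754] q [-1.05  0.53  0.79  1.99 -0.3   0.51 -1.23]
```

Request:
step_arm(motion=[{"x": -0.0043, "y": 0.0014, "z": 0.0125, "rx": 0, "ry": 0, "rz": 0, "hand": 1}, {"x": -0.0043, "y": 0.0014, "z": 0.0125, "rx": 0, "ry": 0, "rz": 0, "hand": 1}, {"x": -0.0043, "y": 0.0014, "z": 0.0125, "rx": 0, "ry": 0, "rz": 0, "hand": 1}, {"x": 0, "y": 0, "z": 0, "rx": 0, "ry": 0, "rz": 0, "hand": 1}])

```text
time_s: 9.4
position: [0.5672, 0.1755, 0.2077]
orientation: [[0.417, -0.849, 0.324], [-0.875, -0.472, -0.109], [0.245, -0.238, -0.94]]
ft_force: [-0.1, -0.8, -4.2]
width: 0.0152
```

```bash
python3 -c "
from h import *
rep()"
```

```text
t 9.4 w 0.015158159913436069 pos in axis frame mm [-0.52 -1.01 52.25] force [-1.3 -0.8 -4. ] torq [ 0.03  0.73 -0.02] rel rot [-0.001  0.     0.754] q [-1.07  0.51  0.82  1.98 -0.28  0.53 -1.24]
```

Free; draw the rest out (another ~50 mm).

Request:
step_arm(motion=[{"x": -0.0054, "y": 0.0018, "z": 0.0157, "rx": 0, "ry": 0, "rz": 0, "hand": 1}, {"x": -0.0054, "y": 0.0018, "z": 0.0157, "rx": 0, "ry": 0, "rz": 0, "hand": 1}, {"x": -0.0054, "y": 0.0018, "z": 0.0157, "rx": 0, "ry": 0, "rz": 0, "hand": 1}, {"x": -0.0054, "y": 0.0018, "z": 0.0157, "rx": 0, "ry": 0, "rz": 0, "hand": 1}])

```text
time_s: 9.9
position: [0.5605, 0.1775, 0.2266]
orientation: [[0.417, -0.849, 0.323], [-0.875, -0.472, -0.109], [0.245, -0.237, -0.94]]
ft_force: [0.9, 0.0, -4.0]
width: 0.015
```

Request:
step_arm(motion=[{"x": -0.0108, "y": 0.0036, "z": 0.0313, "rx": 0, "ry": 0, "rz": 0, "hand": 1}, {"x": -0.0108, "y": 0.0036, "z": 0.0313, "rx": 0, "ry": 0, "rz": 0, "hand": 1}, {"x": -0.0108, "y": 0.0036, "z": 0.0313, "rx": 0, "ry": 0, "rz": 0, "hand": 1}, {"x": -0.0108, "y": 0.0036, "z": 0.0313, "rx": 0, "ry": 0, "rz": 0, "hand": 1}, {"x": 0, "y": 0, "z": 0, "rx": 0, "ry": 0, "rz": 0, "hand": 1}])

```text
time_s: 10.52
position: [0.5478, 0.1822, 0.2646]
orientation: [[0.418, -0.849, 0.324], [-0.875, -0.472, -0.108], [0.245, -0.238, -0.94]]
ft_force: [-0.2, 0.7, -4.6]
width: 0.015
```

```bash
python3 - <<'E'
from h import *
rep()
for n in("top","side"):
    s=snapshot(n)
    for t in("rest","pin_collar","pin_bar"): print(n,t,[(np.round(q["at"]),round(q["confidence"],2)) for q in spot_in(t,n)])
    cv2.imwrite(f"pics/{n}4.png",s["image"])
a=cv2.imread("pics/top4.png")[195:295,320:420];b=cv2.imread("pics/side4.png")[160:260,250:350]
cv2.imwrite("pics/r4.png",np.hstack([cv2.resize(a,(400,400),interpolation=2),cv2.resize(b,(400,400),interpolation=2)]))
E
```

```text
t 10.525 w 0.015004206734185876 pos in axis frame mm [ -0.35  -0.79 112.67] force [-2.   0.6 -4.2] torq [-0.05  0.68 -0.01] rel rot [-0.001  0.     0.754] q [-1.2   0.43  0.93  1.94 -0.2   0.66 -1.32]
top rest [(array([243., 362.]), 0.7), (array([195., 304.]), 0.57)]
top pin_collar [(array([318., 241.]), 0.89), (array([236., 244.]), 0.65)]
top pin_bar [(array([324., 240.]), 0.79), (array([238., 245.]), 0.49)]
side rest [(array([199., 297.]), 0.6)]
side pin_collar [(array([374., 378.]), 0.7), (array([270., 294.]), 0.66)]
side pin_bar [(array([267., 296.]), 0.87), (array([374., 378.]), 0.79)]
```

View pics/r4.png

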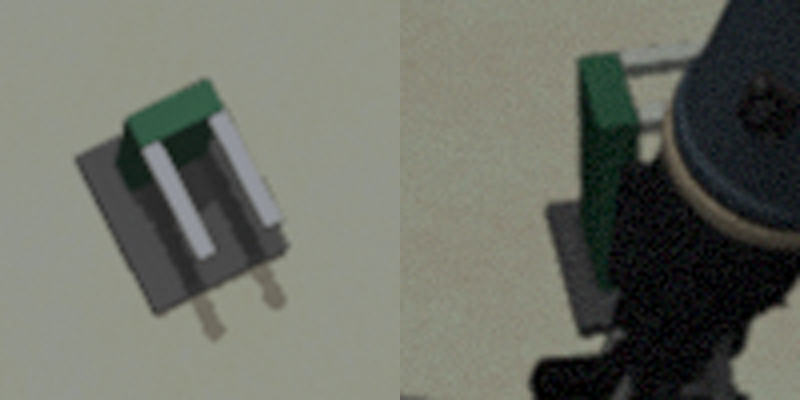

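```bash
cat >> h.py <<'E'
def up():
    R=np.array(state()["orientation"]);w=np.cross(R[:,2],[0,0,-1.]);n=np.linalg.norm(w)
    return Ro.from_rotvec(w/max(n,1e-9)*np.arcsin(n)).as_matrix()@R
E
python3 - <<'E'
from h import *
from scipy.optimize import least_squares
s=snapshot("top")
M=[(42,32,143,147),(42,18,158,141),(-42,32,198,261),(-42,18,215,253),(42,-18,210,118),(42,-32,226,111),(-42,-18,265,228),(-42,-32,282,219)]
def f(p):
    e=[]
    for x,y,u,v in M:
        c,k=np.cos(p[2]),np.sin(p[2]);q=proj(s,[p[0]+(c*x-k*y)/1e3,p[1]+(k*x+c*y)/1e3,.15]);e+=[q[0]-195-v/4,q[1]-320-u/4]
    return e
r=least_squares(f,[.57,-.158,.37]);print(r.x,np.degrees(r.x[2]),np.round(r.fun,1))
go([r.x[0],r.x[1],.35],up(),10)
E
```

```text
[ 0.56963899 -0.15909555  0.39655924] 22.721170815814038 [ 0.5 -0.4 -0.2  0.6 -0.2 -0.2 -0.4  0.2  0.1 -0.5 -0.3  0.2  0.2 -0.2
  0.3  0.3]
per row shift [ 0.0073 -0.1136  0.0288] turn [ 0.0036  0.0105 -0.    ] dist 0.3522 deg 19.95
```

Request:
step_arm(motion=[{"x": 0, "y": 0, "z": 0.1, "rx": 0, "ry": 0, "rz": 0, "hand": 1}, {"x": 0, "y": 0, "z": 0.1, "rx": 0, "ry": 0, "rz": 0, "hand": 1}, {"x": 0.009, "y": -0.142, "z": 0.011, "rx": 0.0045, "ry": 0.0131, "rz": 0, "hand": 1}, {"x": 0.009, "y": -0.142, "z": 0.011, "rx": 0.0045, "ry": 0.0131, "rz": 0, "hand": 1}, {"x": 0.009, "y": -0.142, "z": 0.011, "rx": 0.0045, "ry": 0.0131, "rz": 0, "hand": 1}, {"x": 0.009, "y": -0.142, "z": 0.011, "rx": 0.0045, "ry": 0.0131, "rz": 0, "hand": 1}, {"x": 0.009, "y": -0.142, "z": 0.011, "rx": 0.0045, "ry": 0.0131, "rz": 0, "hand": 1}, {"x": 0.009, "y": -0.142, "z": 0.011, "rx": 0.0045, "ry": 0.0131, "rz": 0, "hand": 1}, {"x": 0.009, "y": -0.142, "z": 0.011, "rx": 0.0045, "ry": 0.0131, "rz": 0, "hand": 1}, {"x": 0.009, "y": -0.142, "z": 0.011, "rx": 0.0045, "ry": 0.0131, "rz": 0, "hand": 1}])

```text
time_s: 12.22
position: [0.5695, -0.1606, 0.3501]
orientation: [[0.458, -0.889, -0.0], [-0.889, -0.458, 0.002], [-0.002, -0.001, -1.0]]
ft_force: [0.4, 0.8, -4.1]
width: 0.0151
```

Request:
step_arm(motion=[{"x": 0, "y": 0, "z": 0, "rx": 0, "ry": 0, "rz": 0, "hand": 1}, {"x": 0, "y": 0, "z": 0, "rx": 0, "ry": 0, "rz": 0, "hand": 1}])

```text
time_s: 12.48
position: [0.5694, -0.159, 0.3497]
orientation: [[0.458, -0.889, 0.0], [-0.889, -0.458, 0.001], [-0.001, -0.001, -1.0]]
ft_force: [0.4, 2.2, -4.4]
width: 0.015
```

```bash
python3 - <<'E'
from h import *
rep()
go([.5696,-.1591,.35],up(),1)
st=state();w=snapshot("wrist");T=wristT(w,st);s=snapshot("side");im=w["image"].copy()
a=.3966
X=np.array([np.cos(a),np.sin(a),0]);Y=np.array([-np.sin(a),np.cos(a),0]);O=np.array([.5696,-.1591,.15])
def d(img,p,T,c,ox=0):
    r,k=proj(s if img is si else w,p,T);cv2.circle(img,(int(k),int(r)),2,c,-1)
si=s["image"].copy()
for y in(-.032,-.018,.018,.032):
  for x in(-.042,.042):
    d(im,O+x*X+y*Y,T,(0,0,255)); d(si,O+x*X+y*Y,None,(0,0,255))
P=np.array(st["orientation"])@FL;g=st["position"]+.005*P[:,2]
for l in(-.041,-.041-.092): d(si,g+l*P[:,2],None,(0,255,0))
cv2.imwrite("pics/w5.png",np.hstack([cv2.resize(im,(400,300)),cv2.resize(si[80:305,180:480],(400,300))]))
E
```

```text
t 12.475 w 0.015026307163366708 pos in axis frame mm [ 149.2  -317.68  148.82] force [-1.8  2.2 -4. ] torq [ 0.03 -0.04 -0.01] rel rot [-0.137 -0.33   0.748] q [-0.3   0.48  0.82  1.51 -0.35  1.31 -0.54]
per row shift [ 0.0007 -0.0005  0.0011] turn [-0.0005  0.0001  0.    ] dist 0.0004 deg 0.09
```

View pics/w5.png

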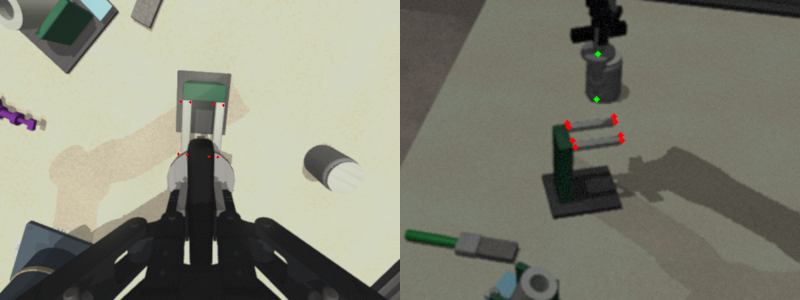

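```bash
python3 - <<'E'
from h import *
s=snapshot("side");st=state();si=s["image"].copy();w=snapshot("wrist")["image"]
P=np.array(st["orientation"])@FL;g=st["position"]+.005*P[:,2]
a=cv2.resize(si[80:190,280:380],(500,550),interpolation=2)
for l in(-.041,-.065,-.089,-.133):
    r,k=proj(s,g+l*P[:,2]);cv2.circle(a,(int((k-280)*5),int((r-80)*5)),3,(0,255,0),-1)
cv2.imwrite("pics/p6.png",np.hstack([a,cv2.resize(w[90:365,245:395],(300,550))]))
E
```

```text
(no output)
```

View pics/p6.png

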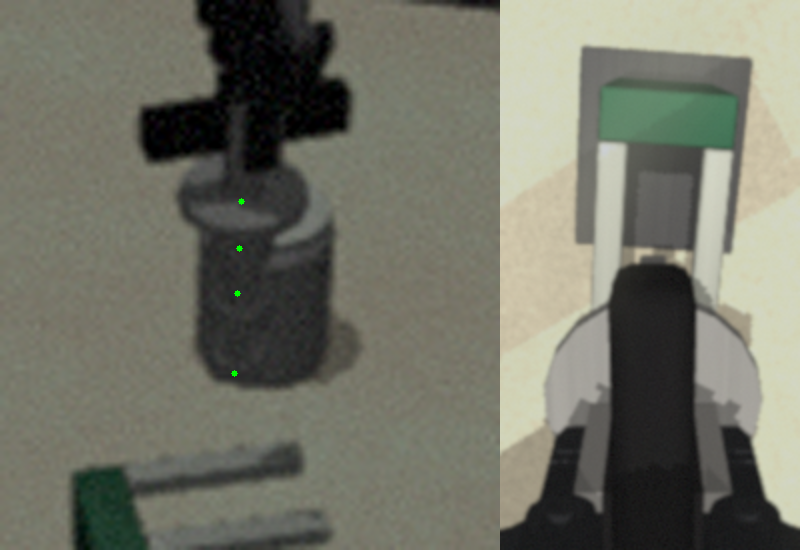

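Request:
step_arm(motion=[{"x": 0, "y": 0, "z": -0.08, "rx": 0, "ry": 0, "rz": 0, "hand": 1}, {"x": 0, "y": 0, "z": -0.08, "rx": 0, "ry": 0, "rz": 0, "hand": 1}, {"x": 0, "y": 0, "z": -0.08, "rx": 0, "ry": 0, "rz": 0, "hand": 1}, {"x": 0, "y": 0, "z": -0.08, "rx": 0, "ry": 0, "rz": 0, "hand": 1}, {"x": 0, "y": 0, "z": 0, "rx": 0, "ry": 0, "rz": 0, "hand": 1}])

```text
time_s: 13.3
position: [0.5687, -0.1574, 0.2529]
orientation: [[0.459, -0.888, -0.002], [-0.888, -0.459, 0.002], [-0.003, 0.001, -1.0]]
ft_force: [-1.1, -0.5, -3.6]
width: 0.0151
```

Request:
step_arm(motion=[{"x": 0, "y": 0, "z": -0.05, "rx": 0, "ry": 0, "rz": 0, "hand": 1}, {"x": 0, "y": 0, "z": -0.05, "rx": 0, "ry": 0, "rz": 0, "hand": 1}, {"x": 0, "y": 0, "z": -0.04, "rx": 0, "ry": 0, "rz": 0, "hand": 1}, {"x": 0, "y": 0, "z": 0, "rx": 0, "ry": 0, "rz": 0, "hand": 1}, {"x": 0, "y": 0, "z": 0, "rx": 0, "ry": 0, "rz": 0, "hand": 1}])

```text
time_s: 13.92
position: [0.5695, -0.1593, 0.2124]
orientation: [[0.458, -0.889, 0.001], [-0.889, -0.458, 0.001], [-0.0, -0.001, -1.0]]
ft_force: [0.5, 0.1, -4.3]
width: 0.0152
```

```bash
python3 - <<'E'
from h import *
rep();s=snapshot("side");st=state();si=s["image"].copy();w=snapshot("wrist")["image"]
cv2.imwrite("pics/p7.png",np.hstack([cv2.resize(si[110:240,270:390],(500,550),interpolation=2),cv2.resize(w[90:365,245:395],(300,550))]))
E
```

```text
t 13.925 w 0.015177709289207279 pos in axis frame mm [ 102.44 -317.95   19.78] force [-1.1  0.2 -4.2] torq [-0.01 -0.05 -0.01] rel rot [-0.137 -0.33   0.747] q [-0.26  0.58  0.74  1.73 -0.46  1.01 -0.44]
```

View pics/p7.png

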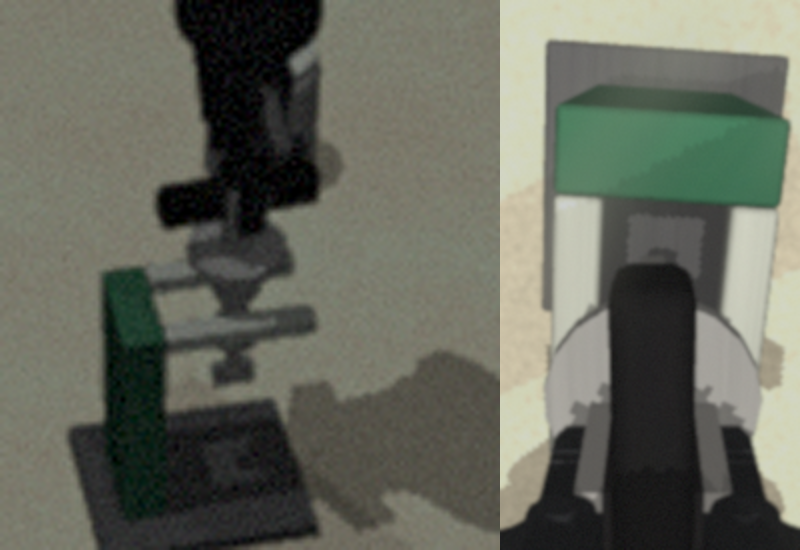

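Request:
step_arm(motion=[{"x": 0, "y": 0, "z": -0.04, "rx": 0, "ry": 0, "rz": 0, "hand": 1}, {"x": 0, "y": 0, "z": -0.03, "rx": 0, "ry": 0, "rz": 0, "hand": 1}, {"x": 0, "y": 0, "z": 0, "rx": 0, "ry": 0, "rz": 0, "hand": 1}, {"x": 0, "y": 0, "z": 0, "rx": 0, "ry": 0, "rz": 0, "hand": 1}])

```text
time_s: 14.52
position: [0.5693, -0.1591, 0.1911]
orientation: [[0.458, -0.889, 0.001], [-0.889, -0.458, 0.001], [-0.001, -0.001, -1.0]]
ft_force: [-0.5, 0.3, -4.7]
width: 0.0151
```

Request:
step_arm(motion=[{"x": 0, "y": 0, "z": -0.008, "rx": 0, "ry": 0, "rz": 0, "hand": 1}, {"x": 0, "y": 0, "z": 0, "rx": 0, "ry": 0, "rz": 0, "hand": 1}, {"x": 0, "y": 0, "z": 0, "rx": 0, "ry": 0, "rz": 0, "hand": 1}])

```text
time_s: 14.9
position: [0.5693, -0.159, 0.1888]
orientation: [[0.458, -0.889, 0.001], [-0.889, -0.458, 0.001], [-0.001, -0.001, -1.0]]
ft_force: [0.5, 0.3, -4.3]
width: 0.0152
```

Request:
step_arm(motion=[{"x": 0, "y": 0, "z": -0.005, "rx": 0, "ry": 0, "rz": 0, "hand": 1}, {"x": 0, "y": 0, "z": 0, "rx": 0, "ry": 0, "rz": 0, "hand": 1}, {"x": 0, "y": 0, "z": 0, "rx": 0, "ry": 0, "rz": 0, "hand": 1}])

```text
time_s: 15.28
position: [0.5693, -0.159, 0.1872]
orientation: [[0.458, -0.889, 0.001], [-0.889, -0.458, 0.001], [-0.001, -0.001, -1.0]]
ft_force: [0.8, 0.4, -4.4]
width: 0.0153
```

Request:
step_arm(motion=[{"x": 0, "y": 0, "z": -0.004, "rx": 0, "ry": 0, "rz": 0, "hand": 1}, {"x": 0, "y": 0, "z": 0, "rx": 0, "ry": 0, "rz": 0, "hand": 1}, {"x": 0, "y": 0, "z": 0, "rx": 0, "ry": 0, "rz": 0, "hand": 1}])

```text
time_s: 15.65
position: [0.5693, -0.159, 0.186]
orientation: [[0.458, -0.889, 0.001], [-0.889, -0.458, 0.001], [-0.001, -0.001, -1.0]]
ft_force: [0.8, 0.0, -4.7]
width: 0.0149
```

Request:
step_arm(motion=[{"x": 0, "y": 0, "z": -0.004, "rx": 0, "ry": 0, "rz": 0, "hand": 1}, {"x": 0, "y": 0, "z": 0, "rx": 0, "ry": 0, "rz": 0, "hand": 1}, {"x": 0, "y": 0, "z": 0, "rx": 0, "ry": 0, "rz": 0, "hand": 1}])

```text
time_s: 16.02
position: [0.5693, -0.1591, 0.1859]
orientation: [[0.458, -0.889, 0.002], [-0.889, -0.458, 0.002], [-0.001, -0.002, -1.0]]
ft_force: [-4.1, 2.5, 8.5]
width: 0.015
```

Request:
step_arm(motion=[{"x": 0, "y": 0, "z": -0.004, "rx": 0, "ry": 0, "rz": 0, "hand": 1}, {"x": 0, "y": 0, "z": 0, "rx": 0, "ry": 0, "rz": 0, "hand": 1}, {"x": 0, "y": 0, "z": 0, "rx": 0, "ry": 0, "rz": 0, "hand": 1}])

```text
time_s: 16.4
position: [0.5693, -0.1591, 0.1858]
orientation: [[0.458, -0.889, 0.003], [-0.889, -0.458, 0.002], [-0.001, -0.003, -1.0]]
ft_force: [-7.8, 4.3, 20.1]
width: 0.0149
```

Request:
step_arm(force=20, motion=[{"x": 0, "y": 0, "z": 0.005, "rx": 0, "ry": 0, "rz": 0, "hand": 1}, {"x": 0, "y": 0, "z": 0, "rx": 0, "ry": 0, "rz": 0, "hand": 1}, {"x": 0, "y": 0, "z": 0, "rx": 0, "ry": 0, "rz": 0, "hand": 1}])

```text
time_s: 16.77
position: [0.5693, -0.1591, 0.1859]
orientation: [[0.458, -0.889, 0.001], [-0.889, -0.458, 0.002], [-0.001, -0.002, -1.0]]
ft_force: [-3.4, 2.0, 9.8]
width: 0.015
```

Request:
step_arm(motion=[{"x": 0, "y": 0, "z": 0, "rx": 0, "ry": 0, "rz": 0, "hand": 0.4}, {"x": 0, "y": 0, "z": 0, "rx": 0, "ry": 0, "rz": 0, "hand": 0}, {"x": 0, "y": 0, "z": 0, "rx": 0, "ry": 0, "rz": 0, "hand": -0.5}, {"x": 0, "y": 0, "z": 0, "rx": 0, "ry": 0, "rz": 0, "hand": -1}, {"x": 0, "y": 0, "z": 0, "rx": 0, "ry": 0, "rz": 0, "hand": -1}, {"x": 0, "y": 0, "z": 0, "rx": 0, "ry": 0, "rz": 0, "hand": -1}])

```text
time_s: 17.52
position: [0.5693, -0.159, 0.1851]
orientation: [[0.458, -0.889, 0.001], [-0.889, -0.458, 0.001], [-0.001, -0.001, -1.0]]
ft_force: [0.0, 0.3, -0.1]
width: 0.0852
```

Request:
step_arm(motion=[{"x": 0, "y": 0, "z": 0.05, "rx": 0, "ry": 0, "rz": 0, "hand": -1}, {"x": 0, "y": 0, "z": 0.1, "rx": 0, "ry": 0, "rz": 0, "hand": -1}, {"x": 0, "y": 0, "z": 0.15, "rx": 0, "ry": 0, "rz": 0, "hand": -1}, {"x": 0, "y": 0, "z": 0.15, "rx": 0, "ry": 0, "rz": 0, "hand": -1}, {"x": 0, "y": 0, "z": 0, "rx": 0, "ry": 0, "rz": 0, "hand": -1}, {"x": 0, "y": 0, "z": 0, "rx": 0, "ry": 0, "rz": 0, "hand": -1}, {"x": 0, "y": 0, "z": 0, "rx": 0, "ry": 0, "rz": 0, "hand": -1}])

```text
time_s: 18.4
position: [0.5689, -0.1587, 0.3193]
orientation: [[0.458, -0.889, -0.001], [-0.889, -0.458, 0.002], [-0.002, -0.0, -1.0]]
ft_force: [0.2, 0.8, -0.3]
width: 0.0854
```

```bash
python3 - <<'E'
from h import *
rep();st=state();s=snapshot("side");si=s["image"].copy();W=snapshot("wrist");w=W["image"].copy();T=wristT(W,st)
a=.3966;X=np.array([np.cos(a),np.sin(a),0]);O=np.array([.5696,-.1591,.15])
for x in(-.042,0,.042):
    r,k=proj(W,O+x*X,T);cv2.circle(w,(int(k),int(r)),2,(0,0,255),-1)
cv2.imwrite("pics/p8.png",np.hstack([cv2.resize(si[110:240,270:390],(400,434),interpolation=2),cv2.resize(w[100:460,154:486],(400,434))]))
E
```

```text
t 18.4 w 0.08541267280496251 pos in axis frame mm [ 138.27 -317.54  120.49] force [-0.1  0.8 -0.3] torq [-0.02 -0.   -0.  ] rel rot [-0.137 -0.332  0.747] q [-0.3   0.49  0.81  1.57 -0.37  1.24 -0.52]
```

View pics/p8.png

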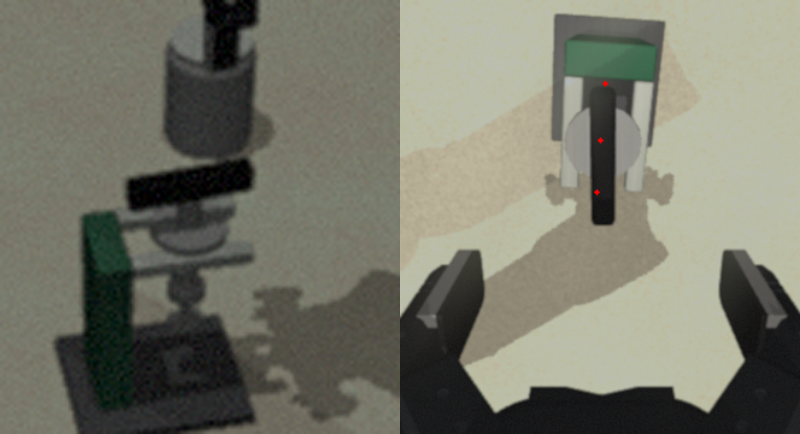

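The picture shows the pin hanging upright and centred in the fork: the collar (right half, about 603,145) lies across both prongs. The open gripper is well clear.

```bash
python3 -c "
from h import *
print(finish_job())"
```

```text
the job is handed in; nothing more can be done
None
```

The locking pin is out of its sleeve and hanging upright by its collar in the fork of the rest, and I handed the job in at about 18.5 s of the 58 s.

- **Unlocking:** I gripped the T-handle of the black pin in the jig, not the purple look-alike. With a pull of about 10 N, I turned it clockwise until it gave, between 0.6 and 0.7 rad. I then turned it on to 0.75 rad.
- **Drawing:** I drew it out along the sleeve's axis. The highest wrist force I read was about 17 N, against the 90 N limit.
- **Hanging:** I lowered it onto the prongs in the grip. It touched at the expected height and I read about 20 N of pressing force. I eased that to about 10 N before opening the gripper.

**Last checks:**
- The closing pictures show the pin upright, its collar resting on both prongs close to the fork's centre line.
- The wrist force was about zero, with the open gripper about 130 mm above the height at which I let go.
- I did not measure the pin's final tilt or speed. I also took no final measurement of the brush, tray and tin, but the arm touched none of them as far as the forces and pictures show.

One move call was refused for missing keys in its rows, so I sent that move again; it had no effect on the job.

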